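Valve block back in its storage bay, keeper bar laid flush

TASK

The loose valve block with two round port plugs on top belongs in the storage bay whose label shows two dots: slide it along the bench, without lifting or tipping it, fully home against the back of that bay. Then lay the square steel keeper bar on the bench across the middle of the block's exposed front face, flush against it. Leave the stored valve block and the other hardware where they stand.

Things in the scene. Friction and masses are not known exactly. Their poses are not given: they have to be found in the camera images.
- valve: Loose aluminium valve block, 110 (x) by 90 (y) by 42 mm high, 0.6 to 0.95 kg, two dark round port plugs side by side along y on its top (2 mm proud, too low to grip); too wide to be grasped, it is pushed. Origin at the centre of its underside.
- keeper: Keeper bar: plain square steel bar, 20 (x) by 130 (y, its length) by 20 mm high, about 0.4 kg, lying on the bench. Origin at the centre of its underside.
- keeper_mid (a point): Centre of the keeper bar, 10 mm above its underside; axes as the bar's.
- rack: Fixed grey rack of three bays open at the front (-x) and top; the bench is their floor. Origin on the bench, middle of the mouths; x into the bays, y along the row. Bays at y = -110, 0, 110 mm, 104 mm wide inside; dividers 6 mm thick, 45 high, 100 deep; the back wall is a ledge 60 high, x = 100 to 150, with the labels on top. A 110 mm block fully home stands 10 mm out.
- label_one: Paper label 44 by 92 mm with one black dot (20 mm across), flat on the ledge behind the middle of its bay, 60 mm above the bench. Axes as the rack's. That bay is empty and stays so. Origin at its centre, underside.
- label_two: Paper label with two black dots, flat on the ledge behind the middle of the bay of the two-plug valve; which bay it marks varies. Axes as the rack's; origin at its centre, 60 mm above the bench, 25 mm (in x) behind the front of the back wall: a 110 mm block fully home has its centre 80 mm in front (-x) of it.
- label_three: Paper label with three black dots, behind the bay of the stored valve. Axes and origin as for the others.
- stored_valve: Bystander: a like valve block of the same size with three port plugs, already home in the three-dot bay. Origin at the centre of its underside.
- filter: Bystander: upright white filter cartridge with a dark cap, 44 mm across, 112 mm high, standing in front of the three-dot bay. Origin at the centre of its foot.
- lever_valve: Bystander: dark steel valve 90 (x) by 60 (y, with a 22 mm stub on its +y side) by 55 mm high, with a lever with a black ball up to 142 mm. Origin at the centre of its underside.
- flange: Bystander: dark round pipe flange, 80 mm across, 50 mm high. Origin at the centre of its underside.
Things that resemble listed ones, but are neither listed nor needed, are in the scene too. Leave any purple look-alike of the valve alone.

How it is judged:
On the way, in this order (a step that is already met when the one before it is completed fails the run):
1. the two-plug valve block is fully home in the two-dot bay (x of valve in the frame of label_two between -0.085 and -0.075 m and y of valve in the frame of label_two between -0.012 and 0.012 m and angle between the x axis of valve and the x axis of label_two, either way round below 0.08 rad and angle between valve's own z axis and vertical below 0.05 rad and height (world z) of valve below 0.005 m), for 0.2 s.
2. the keeper bar lies flush against the front face of the block (all of step 1 and x of keeper_mid in the frame of valve between -0.069 and 0.069 m and x of keeper_mid in the frame of label_two below -0.13 m and y of keeper_mid in the frame of valve between -0.025 and 0.025 m and angle between the y axis of keeper and the y axis of valve, either way round below 0.04 rad and height (world z) of keeper_mid between 0.006 and 0.014 m), for 0.2 s.
At the end, for the whole second after the job is handed in: The two-plug block stands flat in the two-dot bay, within 5 mm of the back wall and square to within 0.08 rad; the keeper bar lies on the bench before its front face, gap at most 4 mm, parallel to within 0.04 rad, its middle within 25 mm of the block's; both at rest (all of step 2 and linear speed of each of valve, keeper below 0.01 m/s); the robot touches nothing.
It fails at once if the upright filter is shifted by more than 12 mm or tipped (distance of filter from where it was at the start of the episode above 0.012 m or angle between filter's own z axis and vertical above 0.2 rad).
It fails at once if the lever valve is shifted by more than 12 mm or tipped (distance of lever_valve from where it was at the start of the episode above 0.012 m or angle between lever_valve's own z axis and vertical above 0.2 rad).
It fails at once if the pipe flange is shifted by more than 12 mm or tipped (distance of flange from where it was at the start of the episode above 0.012 m or angle between flange's own z axis and vertical above 0.2 rad).
It fails at once if the stored three-plug valve is shifted by more than 12 mm or tipped (distance of stored_valve from where it was at the start of the episode above 0.012 m or angle between stored_valve's own z axis and vertical above 0.2 rad).
It fails at once if the loose valve block is lifted off the bench (more than 12 mm) or tipped (height (world z) of valve above 0.012 m or angle between valve's own z axis and vertical above 0.25 rad).
It also fails if it takes over 72 s, if anything falls off the work surface, if the arm or the gripper's body presses on something with over 40 N, if the wrist force passes 120 N, or if a joint passes its speed limit or range.

ROBOT

A 6-joint arm with a two-finger parallel gripper is mounted at the origin on the work surface. World frame = base frame: x ahead of the robot, y to its left, z up, the work surface at z = 0. Lengths are in m, angles in rad, forces in N, time in s.
With the tool pointing down it reaches from about 0.425 to 0.925 m from the base axis. Payload 12.5 kg.
Tool frame: the origin (TCP) lies midway between the tips of the shut fingers; the grasp point (between the pads) lies 19 mm behind it; z points along the fingers, y is the line along which they close (so a half turn about z gives the same grasp; the last joint's range is limited). The gripper opens to 85 mm and grips with 20 to 120 N. Pads are 22 mm wide; open, the fingers measure 114 mm over their backs; the gripper's body (76 mm by 85 mm) begins 54 mm behind the grasp point. The pads swing forward as they close: fully open they stand 13 mm farther back than shut.
Start: joints at [1.158, 0.491, 1.559, -0, 1.092, -0.106], TCP at [0.189, 0.596, 0.231] pointing down, gripper open.
Joint ranges: [-3.1, 3.1], [-0.84, 2.19], [0.05, 2.79], [-1.13, 4.28], [0.06, 2.93], [-2.69, 2.69]. Speed limits (rad/s): [2.22, 2.22, 2.79, 3.14, 3.14, 3.14].

INTERFACE

Orientations are given as a rotation vector (axis times angle).
In Python, from rig import r gives the robot as it stands.
- The arm moves only by the tool carry_out, never from a script. Its argument "deltas" is a list of rows, each a list of 5 numbers: the shift along the tool's x, y, z in units of 40 mm (1.0 is 40 mm), then the turn about the tool's z in units of 6 degrees (1.0 is 6 degrees), then the finger opening in mm, from 0 to 85.4. In form: [[tx, ty, tz, roll, gripper], ...]. A call has 1 to 8 rows; each row is the pose to reach, as a shift and turn from the pose commanded when the call began, along the tool's axes at that moment; what a row does not reach only later rows make up. A row lasts 1/12 s, in which the tool goes at most 41.7 mm and 7.16 degrees, less where a joint would pass 70% of its speed; a pose out of reach is approached as far as the arm can. A call with a gripper value outside its range is refused whole. The fingers move at their own pace and stop on an object; the grip force is fixed at half the most. Time passes only in rows, so rows that repeat a pose let the fingers close. It gives the time, the measured TCP pose, the force, the opening and the grip force at its end, in the units of the state.
- r.get_state(): the state, without advancing time (a new reading comes with each control period).
- r.capture(name): name is "scene" or "top"; returns a dict with "pixels" (400x640x3 uint8, red, green, blue), "K" (3x3 intrinsics, pixels), "dist_coeffs" ([k1, k2, p1, p2, k3] as OpenCV has them; the pictures are not rectified), "extrinsics" (4x4, takes a point from camera to world coordinates). Camera axes: x right, y down, z forward; pixel columns grow to the right and rows downward; lengths in m; the calibration is good to about 2 mm. A picture is of the moment at which its call begins. There is no depth.
- r.sign_off(): hands the job in; it is judged then, once.
Trained networks look in the newest picture that a camera, given by its name, has taken for a name from the list of things; names that differ only in an ending like _2 or _b are one class to them, and where a whole thing is asked for, a point or a joint stands for the part that bears it (a point fixed in the world has none). Each returns a list of dicts, best first, with "p" (0 to 1); they miss things now and then, are a little off and sometimes report something else, mostly with a low value. They report only what shows in the picture. A call takes as long as a camera call. They do not tell look-alikes from the thing itself.
- r.find_in(thing, camera): "xy" ([column, row] in pixels, amid what is visible of it).
- r.pinpoint(thing, camera): "xy" ([column, row] in pixels: a listed point, or the origin of a listed thing).
The state is a dict: "time_s": time; "joints": joint angles; "qd": joint speeds; "effort": joint torques, N m; "eef_pos": TCP position; "tcp_rot": TCP orientation; "contact_force": force on the tool from outside, world axes, zero at the start; "wrist_torque": the same for the moment, N m; "opening": finger opening in m; "finger_force": force on a finger pad.
Only numpy, scipy, OpenCV 4.12 (cv2) and the standard library are available. Lean on these libraries where they do the work, as an engineer would, in place of code of your own. Each camera call takes 0.05 s, during which the arm holds its last target. There are 200 camera calls.

## Working session

There is one attempt and no reset: what is moved stays moved. The work goes in short steps, Python scripts to look and compute and a tool call to move; the robot and the scene stay as the last step left them, time stands still between calls to the robot, and variables do not carry over. Pictures are saved under pics/ and viewed, at most 10 in all, crops included, and the job is handed in when it is done.

Besides the shell and the picture viewer there is one more tool, called after "Request:" as name(argument=value, ...) on one line, values as JSON. carry_out: Moves the arm, as the interface text tells. Its arguments: {"type":"object","properties":{"deltas":{"type":"array"}},"required":["deltas"]}

```bash
mkdir -p pics && cat > h.py <<'E'
import numpy as np, cv2
from rig import r
def cap(n,save=None):
    c=r.capture(n)
    if save: cv2.imwrite('pics/'+save,cv2.cvtColor(c['pixels'],cv2.COLOR_RGB2BGR))
    return c
def w(c,xy,z):
    p=cv2.undistortPoints(np.array([[xy]],float),np.array(c['K']),np.array(c['dist_coeffs']))[0,0]
    T=np.array(c['extrinsics']);d=T[:3,:3]@[p[0],p[1],1];o=T[:3,3]
    return (o+d*(z-o[2])/d[2]).round(4)
def px(c,P):
    T=np.linalg.inv(np.array(c['extrinsics']))
    return cv2.projectPoints(np.array(P,float).reshape(-1,3),cv2.Rodrigues(T[:3,:3])[0],T[:3,3],np.array(c['K']),np.array(c['dist_coeffs']))[0][:,0].round(1)
E
python3 - <<'E'
from h import *
s=r.get_state();print(s['eef_pos'],s['tcp_rot'],s['joints'])
C={n:cap(n,n+'0.png') for n in('top','scene')}
Z=dict(valve=0,keeper=0,keeper_mid=.01,rack=0,label_one=.06,label_two=.06,label_three=.06,stored_valve=0,filter=0,lever_valve=0,flange=0)
for t,z in Z.items():
  for n in C:
    print(t,n,[(np.round(d['xy'],1).tolist(),round(d['p'],2),w(C[n],d['xy'],z)[:2].tolist()) for d in r.pinpoint(t,n)[:3]])
E
```

```text
[0.1886669  0.5956042  0.23073212] [-4.80030760e-01 -3.10442344e+00  1.69396017e-03] [ 1.15835934e+00  4.91550491e-01  1.55945309e+00 -1.18636594e-05
  1.09170201e+00 -1.05605517e-01]
valve top [([320.7, 272.6], 0.93, [0.3416, 0.0864]), ([287.9, 224.9], 0.9, [0.4785, 0.1846]), ([376.0, 221.2], 0.62, [0.4929, -0.0727])]
valve scene [([317.4, 179.1], 0.93, [0.4688, 0.1861]), ([165.7, 272.6], 0.87, [0.3345, -0.2621]), ([255.7, 182.2], 0.71, [0.3312, 0.0829])]
keeper top [([440.3, 216.0], 0.65, [0.5104, -0.2594])]
keeper scene [([216.6, 305.0], 0.78, [0.4937, -0.2559])]
keeper_mid top [([441.6, 219.5], 0.92, [0.5002, -0.2602]), ([406.3, 124.2], 0.59, [0.778, -0.1591])]
keeper_mid scene [([218.3, 302.3], 0.63, [0.4974, -0.2514]), ([343.6, 224.1], 0.51, [0.6158, 0.0863])]
rack top []
rack scene [([215.2, 305.8], 0.66, [0.4924, -0.2592]), ([330.8, 260.9], 0.65, [0.6443, -0.0173])]
label_one top [([361.5, 119.9], 0.64, [0.7756, -0.0242])]
label_one scene [([375.3, 275.8], 0.82, [0.7658, -0.028]), ([216.5, 305.0], 0.38, [0.5238, -0.2715])]
label_two top [([407.8, 122.7], 0.79, [0.7686, -0.1534])]
label_two scene [([346.7, 317.1], 0.66, [0.7642, -0.1439])]
label_three top [([328.2, 115.0], 0.94, [0.789, 0.0694])]
label_three scene [([404.3, 243.7], 0.67, [0.7807, 0.0819])]
stored_valve top [([320.4, 147.6], 0.89, [0.7084, 0.0925])]
stored_valve scene [([372.7, 241.1], 0.82, [0.7, 0.0875])]
filter top [([317.5, 182.1], 0.53, [0.6055, 0.0996])]
filter scene [([341.4, 222.4], 0.97, [0.6046, 0.0944])]
lever_valve top [([225.3, 190.3], 0.88, [0.5783, 0.3735])]
lever_valve scene [([384.9, 155.1], 0.86, [0.5811, 0.3737])]
flange top [([452.1, 158.2], 0.92, [0.6805, -0.2951]), ([373.3, 223.6], 0.29, [0.4858, -0.0649])]
flange scene [([269.8, 362.4], 0.73, [0.6726, -0.2917])]
```

View pics/top0.png

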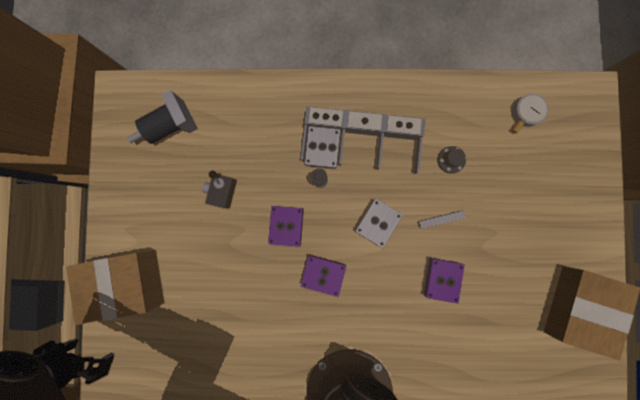

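View pics/scene0.png

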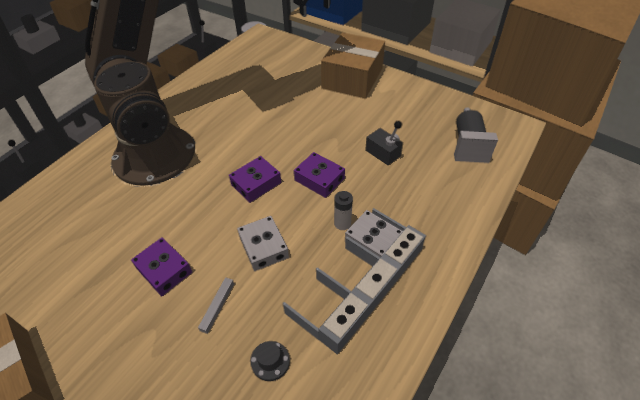

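The top view shows the three labels at (325,116), (365,121) and (404,126), with the two-dot bay on the right (-y).

Things that could be taken for the valve:
- silver two-plug block at (378,222)
- purple look-alikes at (287,226), (323,275) and (444,280)
- stored three-plug block at (322,147)

I choose the silver block at (378,222). The keeper is at (440,219). Next I'll measure it in a close crop.

```bash
cat >> h.py <<'E'
def seg(c,roi,z,smax=60,vmin=90,amin=30):
    x0,y0,x1,y1=roi;im=np.ascontiguousarray(c['pixels'][y0:y1,x0:x1])
    im=cv2.resize(im,None,fx=4,fy=4,interpolation=cv2.INTER_CUBIC)
    h=cv2.cvtColor(im,cv2.COLOR_RGB2HSV);m=((h[...,1]<smax)&(h[...,2]>vmin)).astype(np.uint8)
    m=cv2.morphologyEx(m,cv2.MORPH_OPEN,np.ones((5,5)))
    cs=cv2.findContours(m,cv2.RETR_EXTERNAL,cv2.CHAIN_APPROX_NONE)[0]
    out=[]
    for k in cs:
        if cv2.contourArea(k)<amin*16: continue
        P=np.array([w(c,((p[0]+.5)/4-.5+x0,(p[1]+.5)/4-.5+y0),z)[:2] for p in k[:,0]],np.float32)
        (cx,cy),(a,b),t=cv2.minAreaRect(P*1000); out.append(np.round([cx,cy,a,b,t],1).tolist())
    return out
E
python3 - <<'E'
from h import *
c=cap('top');im=c['pixels'][95:250,295:475]
cv2.imwrite('pics/crop1.png',cv2.cvtColor(cv2.resize(im,None,fx=3.8,fy=3.8,interpolation=cv2.INTER_CUBIC),cv2.COLOR_RGB2BGR))
for p in [(372,210),(440,219),(404,119),(420,220)]: print(p,c['pixels'][p[1],p[0]])
for vm in (90,120,140):
  print(vm,'valve',seg(c,(350,190,408,252),.042,60,vm))
  print('keep',seg(c,(410,200,475,240),.02,60,vm))
  print('lab',seg(c,(295,100,435,140),.06,60,vm))
s=cap('scene')
print(w(s,(0,0),0))
E
```

```text
(372, 210) [141 132 133]
(440, 219) [128 120 122]
(404, 119) [145 135 127]
(420, 220) [113  95  74]
90 valve [[488.7, -75.6, 91.5, 111.6, 59.2]]
keep [[501.5, -257.5, 22.6, 131.2, 14.7]]
lab [[738.4, 81.9, 38.6, 91.7, 0.0], [773.9, -32.1, 335.1, 49.7, 84.3]]
120 valve [[488.4, -76.6, 89.5, 111.0, 59.2]]
keep [[500.1, -259.1, 19.4, 128.7, 14.9]]
lab [[736.5, 82.6, 34.2, 86.2, 0.4], [764.1, -142.7, 93.8, 46.5, 84.2], [775.2, -32.6, 93.8, 46.5, 84.4], [786.2, 77.2, 94.3, 46.6, 84.2]]
140 valve [[483.3, -72.7, 84.9, 90.5, 58.6]]
keep []
lab [[763.5, -142.3, 89.1, 41.6, 84.2], [774.6, -32.6, 90.0, 41.1, 84.3], [785.4, 77.4, 90.0, 41.5, 83.9]]
[-1.6628  0.3505  0.    ]
```

View pics/crop1.png

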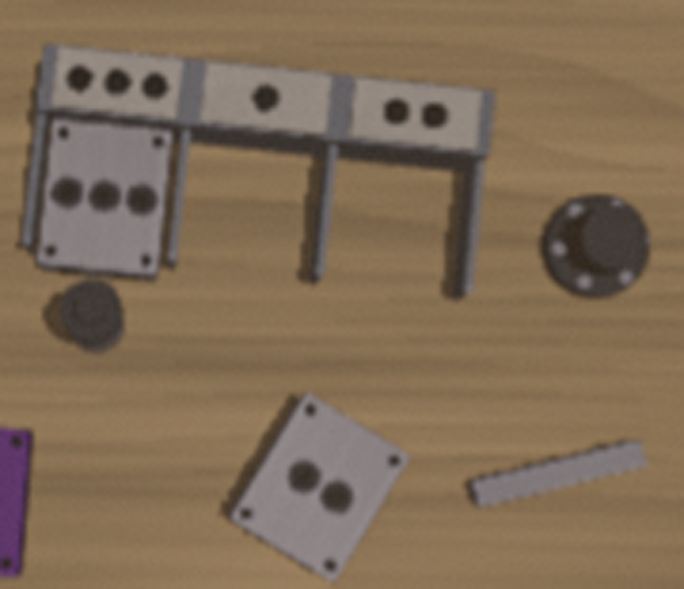

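The crop shows the silver block with two plugs at crop (303,477) and (338,497), so the choice is right. The keeper is at (557,473), and the two-dot label at (415,105) sits above the empty right-hand bay.

| Thing | Position (m) | Yaw |
|---|---|---|
| valve | (0.4885, -0.076) | -30.8° |
| label_two | (0.764, -0.1426) | -5.8° |
| valve goal | (0.684, -0.135) | -5.8° |
| keeper | (0.5005, -0.258) | +14.7° |

I'll move to just behind the block's rear face, going round by a waypoint.

```bash
cat >> h.py <<'E'
def go(x,y,z,ang,s=None,pos=None,a0=None):
    """tool-unit deltas to TCP (x,y,z) with tool y at world angle ang (deg)"""
    s=r.get_state(); R=cv2.Rodrigues(np.array(s['tcp_rot']))[0]
    d=R.T@(np.array([x,y,z])-s['eef_pos'])/.04
    a=np.degrees(np.arctan2(R[1,1],R[0,1]));k=(a-ang+90)%180-90
    print('now',np.round(s['eef_pos'],4),'a',round(a,2),'->',d.round(3),'roll',round(k/6,3))
E
python3 - <<'E'
from h import *
go(.50,.25,.23,59.2); go(.427,-.038,.13,59.2)
E
```

```text
now [0.1887 0.5958 0.2313] a 72.42 -> [-10.029  -5.893   0.033] roll 2.204
now [0.1887 0.5958 0.2313] a 72.42 -> [-10.463 -13.308   2.532] roll 2.204
```

Request:
carry_out(deltas=[[-10, -5.9, 0, 2.2, 60], [-10, -5.9, 0, 2.2, 60], [-10, -5.9, 0, 2.2, 60], [-10, -5.9, 0, 2.2, 60], [-10, -5.9, 0, 2.2, 60], [-10, -5.9, 0, 2.2, 60], [-10, -5.9, 0, 2.2, 60], [-10, -5.9, 0, 2.2, 60]])

```text
time_s: 1.97
eef_pos: [0.4123, 0.346, 0.2315]
tcp_rot: [0.833, 3.029, 0.001]
contact_force: [1.0, 0.5, -0.3]
opening: 0.0598
finger_force: 0.0
```

```bash
python3 -c "
from h import *
go(.427,-.038,.13,59.2);go(.427,-.038,.03,59.2)"
```

```text
now [0.4123 0.346  0.2315] a 59.23 -> [-5.226 -8.061  2.535] roll 0.005
now [0.4123 0.346  0.2315] a 59.23 -> [-5.226 -8.062  5.035] roll 0.005
```

Request:
carry_out(deltas=[[-5.2, -8.1, 0, 0, 60], [-5.2, -8.1, 0, 0, 60], [-5.2, -8.1, 0, 0, 60], [-5.2, -8.1, 0, 0, 60], [-5.2, -8.1, 2.5, 0, 60], [-5.2, -8.1, 2.5, 0, 60], [-5.2, -8.1, 2.5, 0, 60], [-5.2, -8.1, 2.5, 0, 60]])

```text
time_s: 2.63
eef_pos: [0.4217, 0.0279, 0.1616]
tcp_rot: [0.833, 3.028, 0.001]
contact_force: [1.9, -0.7, -0.9]
opening: 0.0596
finger_force: 0.0
```

```bash
python3 -c "
from h import *
go(.427,-.038,.13,59.2);go(.427,-.038,.012,59.2)"
```

```text
now [0.4217 0.0279 0.1616] a 59.23 -> [-0.955 -1.349  0.791] roll 0.006
now [0.4217 0.0279 0.1616] a 59.23 -> [-0.952 -1.351  3.741] roll 0.006
```

Request:
carry_out(deltas=[[-0.85, -1.35, 0.8, 0, 60], [-0.85, -1.35, 0.8, 0, 60], [-0.85, -1.35, 0.8, 0, 60], [-0.85, -1.35, 1.6, 0, 60], [-0.85, -1.35, 2.4, 0, 60], [-0.85, -1.35, 2.4, 0, 60], [-0.85, -1.35, 2.4, 0, 60]])

```text
time_s: 3.22
eef_pos: [0.4231, -0.0337, 0.0656]
tcp_rot: [-0.832, -3.026, 0.0]
contact_force: [-0.1, -0.6, 0.3]
opening: 0.06
finger_force: 0.0
```

```bash
python3 - <<'E'
from h import *
go(.424,-.037,.012,59.2);print(r.get_state()['joints'].round(2))
c=cap('scene');im=c['pixels'][130:290,150:350]
cv2.imwrite('pics/a.png',cv2.cvtColor(cv2.resize(im,None,fx=3.7,fy=3.7,interpolation=cv2.INTER_CUBIC),cv2.COLOR_RGB2BGR))
E
```

```text
now [ 0.4231 -0.0337  0.0656] a 59.24 -> [-0.066 -0.057  1.339] roll 0.006
[-0.24  0.5   2.2   0.    0.45 -1.27]
```

View pics/a.png

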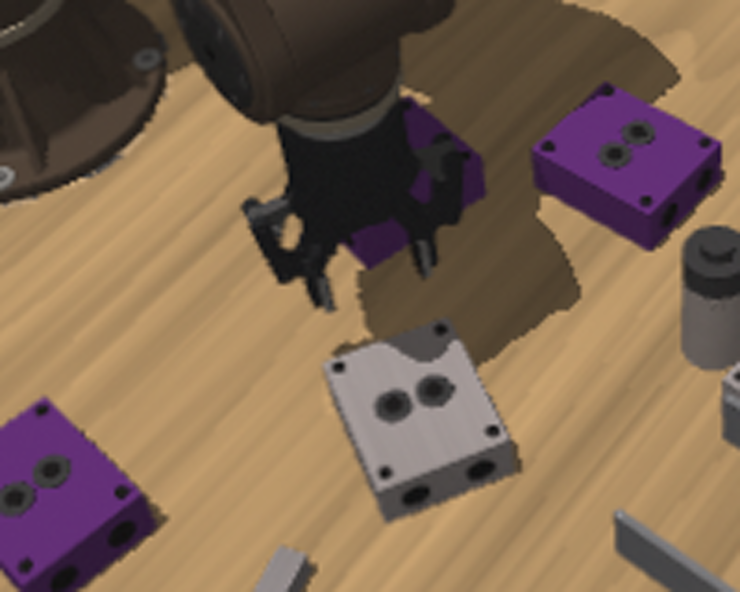

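The silver block is at crop (420,420). The open fingers are behind its rear face at (320,300) and (425,270) and clear of everything, so I'll lower and push straight along the block's heading.

Request:
carry_out(deltas=[[0.05, -0.05, 0.7, 0, 60], [0.05, -0.07, 1.3, 0, 60], [0, -0.07, 1.3, 0, 60], [-0.2, -0.07, 1.3, 0, 60], [-0.4, -0.07, 1.3, 0, 60], [-0.6, -0.07, 1.3, 0, 60], [-0.8, -0.07, 1.3, 0, 60], [-1.0, -0.07, 1.3, 0, 60]])

```text
time_s: 3.93
eef_pos: [0.4572, -0.0574, 0.015]
tcp_rot: [0.833, 3.028, 0.0]
contact_force: [-5.5, 2.6, 3.6]
opening: 0.0594
finger_force: 2.4
```

```bash
python3 - <<'E'
from h import *
go(.48,-.076,.014,59.2)
c=cap('top','b.png')
for vm in (90,110): print(seg(c,(350,170,418,252),.042,60,vm))
E
```

```text
now [ 0.4572 -0.0574  0.015 ] a 59.22 -> [-0.727 -0.108  0.024] roll 0.004
[[530.5, -99.8, 92.9, 76.4, 59.2]]
[[531.0, -101.0, 91.4, 75.3, 60.0]]
```

```bash
cat >> h.py <<'E'
def tcp_for(c,yaw,off=.068):
    a=np.radians(yaw);return np.array(c)-off*np.array([np.cos(a),np.sin(a)])
E
python3 - <<'E'
from h import *
c=np.array([.516,-.0911]);y=-30.8
u=lambda y:np.array([np.cos(np.radians(y)),np.sin(np.radians(y))])
for i in range(5):
    c=c+.0088*u(y);go(*tcp_for(c,y),.014,y+90)
for i in range(5):
    c=c+.007*u(y+2.5);y+=5;go(*tcp_for(c,y),.014,y+90)
print(c)
E
```

```text
now [ 0.4589 -0.0582  0.0148] a 59.2 -> [-0.166  0.025  0.02 ] roll 0.0
now [ 0.4589 -0.0582  0.0148] a 59.2 -> [-0.386  0.025  0.021] roll 0.0
now [ 0.4589 -0.0582  0.0148] a 59.2 -> [-0.606  0.025  0.022] roll 0.0
now [ 0.4589 -0.0582  0.0148] a 59.2 -> [-0.826  0.025  0.022] roll 0.0
now [ 0.4589 -0.0582  0.0148] a 59.2 -> [-1.046  0.025  0.023] roll 0.0
now [ 0.4589 -0.0582  0.0148] a 59.2 -> [-1.227 -0.116  0.023] roll -0.833
now [ 0.4589 -0.0582  0.0148] a 59.2 -> [-1.42  -0.24   0.024] roll -1.667
now [ 0.4589 -0.0582  0.0148] a 59.2 -> [-1.623 -0.347  0.024] roll -2.5
now [ 0.4589 -0.0582  0.0148] a 59.2 -> [-1.835 -0.436  0.025] roll -3.333
now [ 0.4589 -0.0582  0.0148] a 59.2 -> [-2.053 -0.506  0.025] roll -4.167
[ 0.58677161 -0.12453611]
```

Request:
carry_out(deltas=[[-0.2, 0.02, 0, 0, 60], [-0.4, 0.02, 0, 0, 60], [-0.6, 0.02, 0, 0, 60], [-0.83, 0.02, 0, 0, 60], [-1.05, 0.02, 0, 0, 60], [-1.23, -0.12, 0, -0.83, 60], [-1.42, -0.24, 0, -1.67, 60], [-1.62, -0.35, 0, -2.5, 60]])

```text
time_s: 4.65
eef_pos: [0.5053, -0.1027, 0.0139]
tcp_rot: [-0.425, -3.112, -0.0]
contact_force: [-3.1, 1.0, 1.9]
opening: 0.0596
finger_force: 2.0
```

```bash
python3 - <<'E'
from h import *
go(.5203,-.1,.014,74.2)
c=cap('top','c.png')
for vm in (90,110): print(seg(c,(350,150,418,230),.042,60,vm))
E
```

```text
now [ 0.5053 -0.1027  0.0139] a 74.46 -> [-0.343  0.167 -0.002] roll 0.044
[[596.9, -127.9, 92.4, 56.4, 74.4], [670.1, -77.4, 7.8, 51.5, 84.4]]
[[599.0, -129.1, 91.4, 53.0, 75.4]]
```

View pics/c.png

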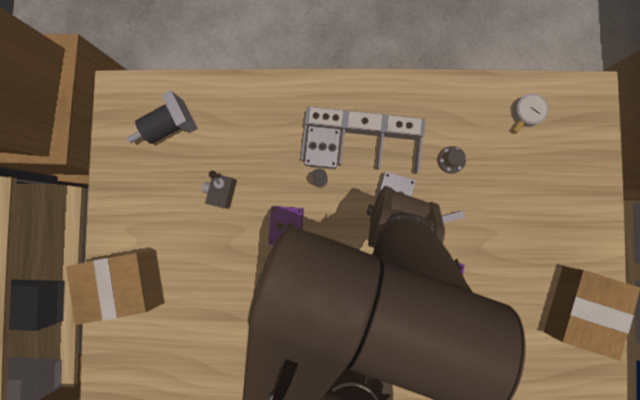

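The block front is at (397,183), lined up before the right bay, and it follows the fingers. I'll finish the turn and push it in.

```bash
python3 - <<'E'
from h import *
c=np.array([.571,-.1207]);y=-15.4
u=lambda y:np.array([np.cos(np.radians(y)),np.sin(np.radians(y))])
for i in range(2):
    c=c+.008*u(y+2.4);y+=4.8;go(*tcp_for(c,y),.014,y+90)
g=np.array([.6844,-.1346]);print(c)
for f in (.25,.5,.75,.95,1): go(*tcp_for(c+f*(g-c),y),.014,y+90)
E
```

```text
now [ 0.5066 -0.1041  0.014 ] a 74.78 -> [-0.167 -0.108 -0.   ] roll -0.77
now [ 0.5066 -0.1041  0.014 ] a 74.78 -> [-0.383 -0.225  0.   ] roll -1.57
[ 0.58671317 -0.12364064]
now [ 0.5066 -0.1041  0.014 ] a 74.78 -> [-0.99  -0.131  0.001] roll -1.57
now [ 0.5066 -0.1041  0.014 ] a 74.78 -> [-1.597 -0.036  0.002] roll -1.57
now [ 0.5066 -0.1041  0.014 ] a 74.78 -> [-2.205  0.058  0.003] roll -1.57
now [ 0.5066 -0.1041  0.014 ] a 74.78 -> [-2.69   0.133  0.004] roll -1.57
now [ 0.5066 -0.1041  0.014 ] a 74.78 -> [-2.812  0.152  0.004] roll -1.57
```

Request:
carry_out(deltas=[[-0.17, -0.11, 0, -0.77, 60], [-0.38, -0.22, 0, -1.57, 60], [-0.58, -0.19, 0, -1.57, 60], [-0.78, -0.16, 0, -1.57, 60], [-0.98, -0.13, 0, -1.57, 60], [-1.18, -0.1, 0, -1.57, 60], [-1.38, -0.07, 0, -1.57, 60], [-1.58, -0.04, 0, -1.57, 60]])

```text
time_s: 5.37
eef_pos: [0.5662, -0.1207, 0.0138]
tcp_rot: [-0.175, -3.137, -0.0]
contact_force: [-4.0, 0.3, 0.4]
opening: 0.06
finger_force: 1.6
```

```bash
python3 - <<'E'
from h import *
g=np.array([.6844,-.1346]);y=-5.8
go(*tcp_for(g,y),.014,y+90)
c=cap('top')
for vm in (90,110): print(seg(c,(381,140,416,200),.042,60,vm))
E
```

```text
now [ 0.5662 -0.1207  0.0138] a 83.61 -> [-1.276 -0.033 -0.004] roll -0.098
[[656.1, -131.2, 93.8, 67.4, 85.3]]
[[656.6, -131.6, 91.7, 65.3, 84.4]]
```

Request:
carry_out(deltas=[[-0.2, 0, 0, -0.1, 60], [-0.4, 0, 0, -0.1, 60], [-0.6, -0.01, 0, -0.1, 60], [-0.8, -0.02, 0, -0.1, 60], [-0.95, -0.03, 0, -0.1, 60], [-1.05, -0.03, 0, -0.1, 60], [-1.12, -0.03, 0, -0.1, 60], [-1.18, -0.03, 0, -0.1, 60]])

```text
time_s: 6.08
eef_pos: [0.6122, -0.1273, 0.0138]
tcp_rot: [-0.158, -3.137, -0.0]
contact_force: [-3.4, 0.4, 0.4]
opening: 0.06
finger_force: 1.7
```

Request:
carry_out(deltas=[[-0.04, 0, 0, 0, 60], [-0.07, 0, 0, 0, 60], [-0.1, 0, 0, 0, 60], [-0.1, 0, 0, 0, 60]])

```text
time_s: 6.42
eef_pos: [0.6151, -0.1276, 0.0139]
tcp_rot: [-0.158, -3.135, -0.001]
contact_force: [-7.5, -0.0, 4.1]
opening: 0.0601
finger_force: 4.0
```

Request:
carry_out(deltas=[[-0.04, 0, 0, 0, 60], [-0.08, 0, 0, 0, 60], [-0.1, 0, 0, 0, 60], [-0.1, 0, 0, 0, 60]])

```text
time_s: 6.75
eef_pos: [0.615, -0.1275, 0.0138]
tcp_rot: [-0.157, -3.126, -0.003]
contact_force: [-30.1, 0.6, 17.0]
opening: 0.0598
finger_force: 14.9
```

Force jumped to 30 N with no further travel, so the block is home. I'll back off, rise, and check it.

Request:
carry_out(deltas=[[0.6, 0, 0, 0, 60], [0.6, 0, 0, 0, 60], [0.6, 0, -1, 0, 60], [0.6, 0, -2, 0, 60], [2, 0, -3, 0, 60], [3.5, 0, -3, 0, 60], [3.5, 0, -3, 0, 60]])

```text
time_s: 7.33
eef_pos: [0.4808, -0.1142, 0.1353]
tcp_rot: [0.157, 3.133, -0.002]
contact_force: [-0.0, -1.3, -0.2]
opening: 0.06
finger_force: 0.0
```

```bash
python3 - <<'E'
from h import *
c=cap('top')
print(seg(c,(381,130,416,200),.042,60,90)); print(seg(c,(381,130,416,200),.042,60,110))
print(seg(c,(410,200,475,240),.02,60,90),seg(c,(410,200,475,240),.02,60,110))
for k in (14.7,194.7): go(.5005,-.258,.10,k)
print(r.get_state()['joints'].round(2))
E
```

```text
[[682.1, -134.5, 93.0, 115.0, 84.6], [703.8, -83.9, 7.8, 81.1, 90.0], [746.5, -129.2, 13.8, 98.5, 0.5]]
[[682.4, -135.0, 91.3, 111.7, 84.1], [747.2, -129.2, 12.3, 98.5, 0.5]]
[] []
now [ 0.4729 -0.1121  0.1353] a 84.27 -> [-1.052 -3.561  0.877] roll 11.596
now [ 0.4729 -0.1121  0.1353] a 84.27 -> [-1.052 -3.561  0.877] roll 11.596
[-0.37  0.43  2.   -0.    0.72 -1.84]
```

Request:
carry_out(deltas=[[-0.3, -1, 0, 1.1, 60], [-0.6, -2, 0, 2.2, 60], [-0.9, -3, 0, 3.3, 60], [-1.05, -3.56, 0.3, 4.4, 60], [-1.05, -3.56, 0.3, 5.5, 60], [-1.05, -3.56, 0.3, 6.6, 60], [-1.05, -3.56, 0.3, 7.7, 60], [-1.05, -3.56, 0.3, 8.8, 60]])

```text
time_s: 8.05
eef_pos: [0.5091, -0.2606, 0.1219]
tcp_rot: [1.544, 2.734, 0.0]
contact_force: [-0.3, -0.5, 0.2]
opening: 0.0601
finger_force: 0.0
```

```bash
python3 - <<'E'
from h import *
go(.5005,-.258,.06,14.7)
E
```

```text
now [ 0.5091 -0.2606  0.1219] a 31.09 -> [ 0.169 -0.152  1.548] roll 2.731
```

Request:
carry_out(deltas=[[0.15, -0.15, 0.4, 1.1, 60], [0.17, -0.15, 0.8, 2.2, 60], [0.17, -0.15, 1.2, 2.7, 60], [0.17, -0.15, 1.55, 2.7, 60], [0.17, -0.15, 1.55, 2.7, 60]])

```text
time_s: 8.47
eef_pos: [0.4996, -0.2572, 0.0578]
tcp_rot: [-1.906, -2.495, -0.0]
contact_force: [-0.3, -0.2, -0.7]
opening: 0.0605
finger_force: 0.0
```

```bash
python3 - <<'E'
from h import *
go(.5005,-.258,.003,14.7)
c=cap('scene');im=c['pixels'][200:360,120:330]
cv2.imwrite('pics/d.png',cv2.cvtColor(cv2.resize(im,None,fx=3.6,fy=3.6,interpolation=cv2.INTER_CUBIC),cv2.COLOR_RGB2BGR))
E
```

```text
now [ 0.4996 -0.2572  0.0578] a 15.23 -> [-0.029  0.018  1.371] roll 0.088
```

View pics/d.png

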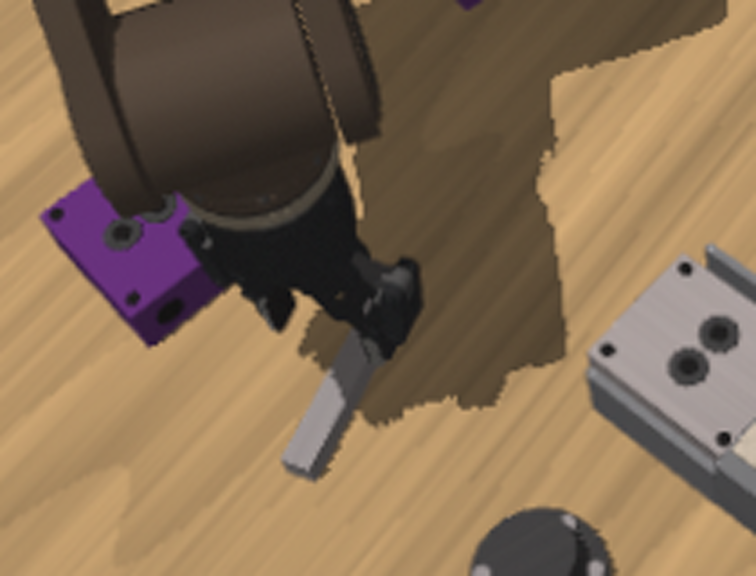

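The fingers straddle the keeper (crop (350,380)), and the block sits in its bay (690,350). I'll go down and grip.

Request:
carry_out(deltas=[[-0.03, 0.02, 0.6, 0.1, 60], [-0.03, 0.02, 1.1, 0.1, 60], [-0.03, 0.02, 1.37, 0.1, 60], [-0.03, 0.02, 1.37, 0.1, 15], [-0.03, 0.02, 1.37, 0.1, 15], [-0.03, 0.02, 1.37, 0.1, 15], [-0.03, 0.02, 1.37, 0.1, 15], [-0.03, 0.02, 1.37, 0.1, 15]])

```text
time_s: 9.18
eef_pos: [0.5015, -0.2586, 0.0065]
tcp_rot: [1.919, 2.485, 0.0]
contact_force: [-1.4, 0.9, 6.3]
opening: 0.0185
finger_force: 59.8
```

Request:
carry_out(deltas=[[0, 0, 0, 0, 15], [0, 0, 0, 0, 15], [0, 0, -0.4, 0, 15], [0, 0, -0.8, 0, 15], [0, 0, -0.8, 0, 15]])

```text
time_s: 9.6
eef_pos: [0.502, -0.2589, 0.0398]
tcp_rot: [1.918, 2.483, 0.001]
contact_force: [0.8, -0.9, -2.9]
opening: 0.0185
finger_force: 59.5
```

```bash
python3 - <<'E'
from h import *
v=np.array([.6834,-.1348]);u=np.array([.995,-.1005])
p=v-.092*u
go(*p,.045,-5.8);go(*p,.005,-5.8)
E
```

```text
now [ 0.502  -0.2589  0.0398] a 14.65 -> [ 2.657  3.016 -0.13 ] roll 3.409
now [ 0.502  -0.2589  0.0398] a 14.65 -> [2.66  3.013 0.87 ] roll 3.409
```

Request:
carry_out(deltas=[[0.5, 0.6, -0.1, 0.8, 15], [1, 1.2, -0.1, 1.6, 15], [1.6, 1.8, -0.1, 2.4, 15], [2.1, 2.4, -0.1, 3.1, 15], [2.5, 2.8, -0.1, 3.4, 15], [2.66, 3.0, -0.1, 3.4, 15], [2.66, 3.02, -0.1, 3.4, 15], [2.66, 3.02, 0.3, 3.4, 15]])

```text
time_s: 10.27
eef_pos: [0.5923, -0.125, 0.0268]
tcp_rot: [2.325, 2.107, 0.003]
contact_force: [0.6, -0.8, -3.6]
opening: 0.0183
finger_force: 59.7
```

```bash
python3 - <<'E'
from h import *
v=np.array([.6834,-.1348]);u=np.array([.995,-.1005])
p=v-.092*u
go(*p,.0065,-5.8)
E
```

```text
now [ 0.5923 -0.125   0.0268] a -5.63 -> [-0.014 -0.011  0.507] roll 0.028
```

Request:
carry_out(deltas=[[0, 0, 0.2, 0, 15], [0, 0, 0.4, 0, 15], [0, 0, 0.5, 0, 15], [0, 0, 0.5, 0, 15], [0, 0, 0.5, 0, 15]])

```text
time_s: 10.68
eef_pos: [0.5902, -0.1255, 0.0065]
tcp_rot: [-2.33, -2.106, 0.001]
contact_force: [-8.5, 1.5, 18.1]
opening: 0.0182
finger_force: 62.4
```

Request:
carry_out(deltas=[[0, 0, 0, 0, 30], [0, 0, 0, 0, 30], [0, 0, 0, 0, 30], [0, 0, -0.2, 0, 30], [0, 0, -0.6, 0, 30], [0, 0, -1.4, 0, 30], [0, 0, -2.2, 0, 30], [0, 0, -2.2, 0, 60]])

```text
time_s: 11.35
eef_pos: [0.5932, -0.1256, 0.0988]
tcp_rot: [2.325, 2.103, 0.006]
contact_force: [0.6, -1.1, 1.1]
opening: 0.0409
finger_force: 0.0
```

```bash
python3 - <<'E'
from h import *
v=np.array([.6834,-.1348]);u=np.array([.995,-.1005])
p=v-.14*u
go(*p,.09,84.2); go(*p,.012,84.2); print(r.get_state()['joints'].round(2))
E
```

```text
now [ 0.5932 -0.1256  0.0988] a -5.75 -> [-0.002 -1.234  0.211] roll -14.992
now [ 0.5932 -0.1256  0.0988] a -5.75 -> [ 1.000e-03 -1.250e+00  2.161e+00] roll -14.992
[-0.32  0.62  1.74  0.    0.78 -0.22]
```

Request:
carry_out(deltas=[[0, -0.3, 0, -1.1, 60], [0, -0.6, 0, -2.2, 60], [0, -0.9, 0, -3.3, 60], [0, -1.24, 0, -4.4, 60], [0, -1.24, 0, -5.5, 60], [0, -1.24, 0, -6.6, 60], [0, -1.24, 0, -7.7, 60], [0, -1.24, 0, -8.8, 60]])

```text
time_s: 12.02
eef_pos: [0.5416, -0.1199, 0.0932]
tcp_rot: [1.142, 2.926, 0.0]
contact_force: [-0.3, 0.6, 0.1]
opening: 0.0602
finger_force: 0.0
```

Request:
carry_out(deltas=[[0, 0, 0, -1.1, 60], [0, 0, 0, -2.2, 60], [0, 0, 0, -3.3, 60], [0, 0, 0, -4.4, 60], [0, 0, 0, -5.5, 60], [0, 0, 0, -6.2, 60], [0, 0, 0, -6.2, 60]])

```text
time_s: 12.6
eef_pos: [0.5416, -0.1199, 0.0931]
tcp_rot: [0.153, 3.138, 0.0]
contact_force: [-0.3, -0.9, 0.3]
opening: 0.0601
finger_force: 0.0
```

```bash
python3 - <<'E'
from h import *
v=np.array([.6834,-.1348]);u=np.array([.995,-.1005])
c=cap('scene');im=c['pixels'][210:360,190:400]
cv2.imwrite('pics/e.png',cv2.cvtColor(cv2.resize(im,None,fx=3.6,fy=3.6,interpolation=cv2.INTER_CUBIC),cv2.COLOR_RGB2BGR))
print([(d['p'],w(c,d['xy'],.01)) for d in r.pinpoint('keeper_mid','scene')])
p=v-.14*u;go(*p,.012,84.2);go(*(v-.085*u),.012,84.2)
E
```

```text
[(0.98, array([ 0.5876, -0.12  ,  0.01  ])), (0.24, array([ 0.6788, -0.1385,  0.01  ]))]
now [ 0.5416 -0.1199  0.0931] a 84.08 -> [-0.064 -0.014  2.028] roll -0.02
now [ 0.5416 -0.1199  0.0931] a 84.08 -> [-1.439 -0.011  2.028] roll -0.02
```

View pics/e.png

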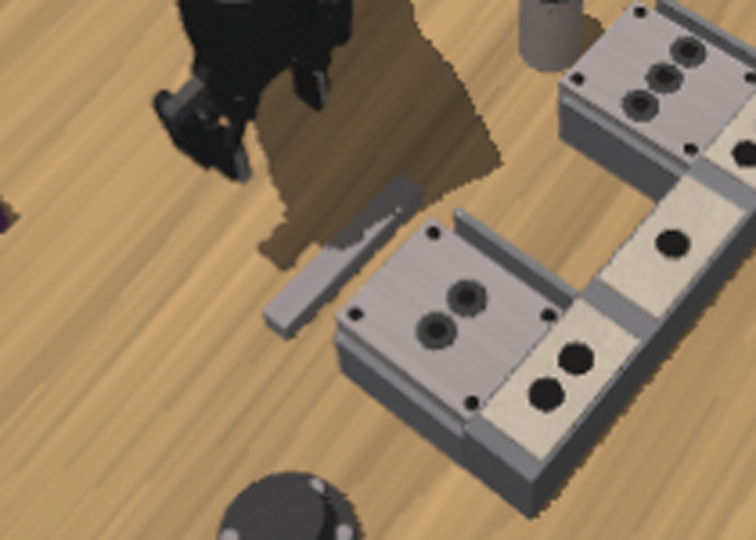

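The keeper lies parallel just before the block's front (crop (340,260)), and the fingers are behind it. I'll lower and push it flush.

Request:
carry_out(deltas=[[-0.05, 0, 0.7, 0, 60], [-0.05, 0, 1.4, 0, 60], [-0.05, 0, 2.0, 0, 60], [-0.05, 0, 2.17, 0, 60], [-0.05, 0, 2.17, 0, 60], [-0.25, 0, 2.17, 0, 60], [-0.45, 0, 2.17, 0, 60], [-0.65, 0, 2.17, 0, 60]])

```text
time_s: 13.37
eef_pos: [0.5693, -0.1228, 0.0078]
tcp_rot: [0.158, 3.135, -0.001]
contact_force: [0.2, -0.4, 0.3]
opening: 0.06
finger_force: 0.0
```

Request:
carry_out(deltas=[[-0.15, 0, 0, 0, 60], [-0.3, 0, 0, 0, 60], [-0.4, 0, 0, 0, 60], [-0.5, 0, 0, 0, 60], [-0.58, 0, 0, 0, 60], [-0.64, 0, 0, 0, 60], [-0.67, 0, 0, 0, 60], [-0.67, 0, 0, 0, 60]])

```text
time_s: 14.03
eef_pos: [0.5944, -0.1252, 0.0062]
tcp_rot: [0.158, 3.137, 0.0]
contact_force: [-0.1, -0.4, 0.0]
opening: 0.06
finger_force: 0.1
```

Request:
carry_out(deltas=[[-0.03, 0, 0, 0, 60], [-0.06, 0, 0, 0, 60], [-0.09, 0, 0, 0, 60], [-0.12, 0, 0, 0, 60], [-0.12, 0, 0, 0, 60]])

```text
time_s: 14.45
eef_pos: [0.5954, -0.1251, 0.006]
tcp_rot: [-0.157, -3.129, -0.003]
contact_force: [-19.3, -1.3, 11.8]
opening: 0.0601
finger_force: 9.8
```

Firm contact at 19 N, so the keeper is flush. I'll retreat and check.

Request:
carry_out(deltas=[[0.2, 0, 0, 0, 60], [0.5, 0, 0, 0, 60], [1, 0, 0, 0, 60], [1.5, 0, -0.5, 0, 60], [2, 0, -1.5, 0, 60], [2.5, 0, -2.5, 0, 60], [3, 0, -3, 0, 60], [3, 0, -3, 0, 60]])

```text
time_s: 15.12
eef_pos: [0.4781, -0.1135, 0.1305]
tcp_rot: [0.158, 3.133, -0.002]
contact_force: [0.9, -0.5, 0.5]
opening: 0.0603
finger_force: 0.0
```

```bash
python3 - <<'E'
from h import *
c=cap('top');s=cap('scene');im=s['pixels'][210:360,190:400]
cv2.imwrite('pics/f.png',cv2.cvtColor(cv2.resize(im,None,fx=3.6,fy=3.6,interpolation=cv2.INTER_CUBIC),cv2.COLOR_RGB2BGR))
print([(d['p'],w(s,d['xy'],.01)) for d in r.pinpoint('keeper_mid','scene')])
print([(d['p'],w(s,d['xy'],0)) for d in r.pinpoint('valve','scene')])
print(r.get_state()['contact_force'])
E
```

```text
[(0.69, array([ 0.6167, -0.12  ,  0.01  ]))]
[(0.87, array([0.3341, 0.0821, 0.    ])), (0.8, array([ 0.6793, -0.1401,  0.    ])), (0.65, array([ 0.3323, -0.2617,  0.    ])), (0.57, array([0.4678, 0.1796, 0.    ]))]
[0.05816497 0.49966744 0.28872214]
```

View pics/f.png

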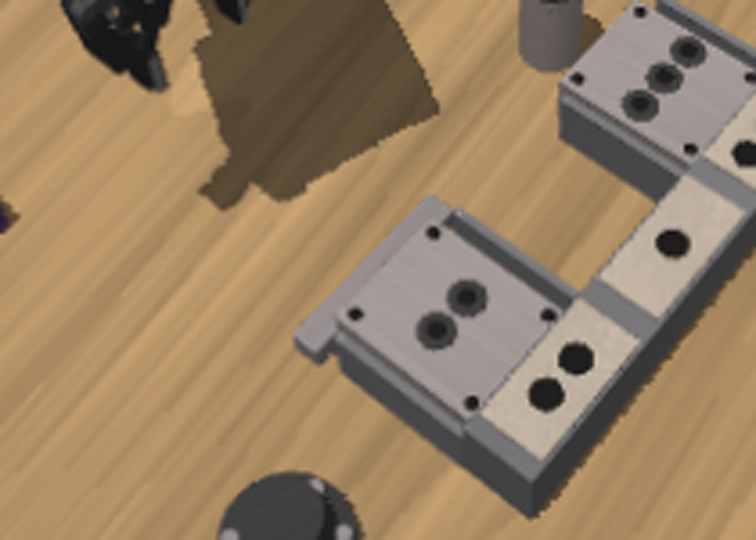

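The keeper lies flush across the block's front (crop (370,280)), the block is home behind it, and the arm is clear of everything. I'll hand it in.

```bash
python3 -c "
from rig import r
print(r.sign_off())"
```

```text
the job is handed in; nothing more can be done
None
```

I handed the job in at about 15 s: the two-plug block is home in the two-dot bay and the keeper bar lies flush across its front face, both checked by contact force and a final picture; sign-off returned no verdict.

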